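Unlatch and open the bento box

TASK

Two cedar boxes with latched lids stand on the counter, a square one and a longer, oblong one. On the square bento box, turn the steel latch lever away until it is completely clear of the lid, then raise the lid by its front tab to at least 60 degrees and leave it standing open. Do not touch the oblong box.

Things in the scene. Friction and masses are not known exactly. Their poses are not given: they have to be found in the camera images.
- bento_box: Square cedar bento box, fixed: 150 x 150 mm, 60 high, plus a 12 mm lid (top at z = 72 mm). Origin: centre of its underside, on the counter; z up, -x is its front (tab side, towards the robot), +y its lever side. Lid hinge: a line along y on the back rim, x = +75, z = 60 mm. Lever pivot: vertical axis at x = -30, y = +94 mm, on a wooden post 74 mm high at the box's side.
- bento_box_latch (a joint): Angle of the square box's lever (rad). At 0 it points along the box's -y, across the lid; it grows counter-clockwise seen from above: at 1.57 it lies along the box's side, pointing to +x. Stop at 2.0; starts at 0 to 0.35. Clears the lid beyond 1.4. Light friction (0.4 N at the pin), stays where left.
- latch_pin (a point): Middle of the upright round steel pin, 12 mm thick and 26 mm tall (z 81.5 to 107.5 mm), that stands on the lever of the square box, 55 mm from the pivot. The lever is a flat steel bar 12 mm wide, 70 mm long, 7 mm thick (z 74.5 to 81.5 mm), 2.5 mm above the lid. Its y axis points from the pin to the pivot.
- bento_box_lid (a joint): Opening angle of the square box's lid (rad): 0 closed (start), 1.57 upright, stop at 1.8. The front edge rises and swings back. Blocked by the lever until that is clear. Stiff hinge: 2 to 3 N at the tab lifts it; it stays at any angle where it is left.
- lid_tab (a point): Grip point in the tab of the square box's lid: a flat wooden tongue at the middle of the front edge, 24 mm wide (along y), 12 mm thick, jutting out 41 mm. The point is 24 mm out from the edge at mid thickness; closed, at x = -99, y = 0, z = 66 mm of the box; 174 mm from the hinge. Open space under and beside the tab.
- long_box: Oblong cedar box, a bystander not to be touched: 110 mm (x) by 200 mm (y), same height, with the same kind of lid, tab and lever. Origin: centre of its underside; -x is its tab side, +y its lever side.

How it is judged:
By the outcome, as a careful person would: the job done as asked, in the order asked, and still so for the second after the job is handed in, with the robot touching nothing.
It also fails if it takes over 54 s, if anything falls off the work surface, if the arm or the gripper's body presses on something with over 40 N, if the wrist force passes 120 N, or if a joint passes its speed limit or range.

ROBOT

A 6-joint arm with a two-finger parallel gripper is mounted at the origin on the work surface. World frame = base frame: x ahead of the robot, y to its left, z up, the work surface at z = 0. Lengths are in m, angles in rad, forces in N, time in s.
With the tool pointing down it reaches from about 0.325 to 0.875 m from the base axis. Payload 4.4 kg.
Tool frame: the origin (TCP) lies between the finger pads; the fingertips stand 14 mm ahead of it and the grasp point (between the pads) lies 5 mm behind it (manip.nose_length is the distance from the TCP to the fingertips, in m); z points along the fingers, y is the line along which they close (so a half turn about z gives the same grasp; the last joint's range is limited). The gripper opens to 85 mm and grips with 20 to 120 N. Pads are 22 mm wide; open, the fingers measure 114 mm over their backs; the gripper's body (76 mm by 85 mm) begins 54 mm behind the grasp point. The pads swing forward as they close: fully open they stand 13 mm farther back than shut.
Start: joints at [1.087, 0.207, 1.542, -0, 1.393, -0.15], TCP at [0.188, 0.543, 0.245] pointing down, gripper open.
Joint ranges: [-2.73, 2.73], [-0.86, 2.22], [0.23, 2.46], [-1.11, 4.25], [0.08, 2.63], [-2.82, 2.82]. Speed limits (rad/s): [2.79, 2.79, 3.14, 3.14, 3.14, 3.14].

INTERFACE

Orientations are given as a 3x3 rotation matrix whose columns are the frame's x, y, z axes.
In Python, from cell import manip, optics, models gives the robot as it stands.
- The arm moves only by the shell command python3 -m handwheel 'ROWS' [FORCE]. ROWS is JSON, a list that holds one entry, the list of rows, each a list of 5 numbers: the shift along the world's x, y, z in mm, then the turn about the world's z in rad, then the gripper command: -1 is shut, 1 is fully open, values between are in proportion. In form: [[[dx, dy, dz, spin, grip], ...]]. A call has 1 to 12 rows; each row shifts and turns the commanded pose from where the row before left it; what a row does not reach is not made up. A row lasts 1/12 s, in which the tool goes at most 41.7 mm and 7.16 degrees, less where a joint would pass 70% of its speed; a pose out of reach is approached as far as the arm can. A call is refused whole if a number of a shift passes 41.7 or a number of a turn 0.125, either way. A call with a gripper value outside its range is refused whole. The fingers move at their own pace and stop on an object; FORCE is the grip in N (left out, the last holds). Time passes only in rows, so rows that do not move let the fingers close. It gives the time, the measured TCP pose, the force, the opening and the grip force at its end, in the units of the state.
- manip.state(): the state, without advancing time (a new reading comes with each control period).
- optics.camera(name): name is "scene" or "top" or "wrist"; returns the picture (400x640x3 uint8, red, green, blue); there is no depth.
- optics.get_calibration(name): a dict with "mtx" (3x3 intrinsics, pixels), "T" (4x4, takes a point from camera to world coordinates). Camera axes: x right, y up, looking along -z (the intrinsics and any distortion apply to the point x, -y, -z); pixel columns grow to the right and rows downward; lengths in m; the calibration is good to about 2 mm. A picture is of the moment at which its call begins: read the wrist's pose just before it. get_calibration takes no time and is no camera call; for the wrist camera it gives the pose at the moment of the call.
- manip.finish_job(): hands the job in; it is judged then, once.
Trained networks look in the newest picture that a camera, given by its name, has taken for a name from the list of things; names that differ only in an ending like _2 or _b are one class to them, and where a whole thing is asked for, a point or a joint stands for the part that bears it (a point fixed in the world has none). Each returns a list of dicts, best first, with "confidence" (0 to 1); they miss things now and then, are a little off and sometimes report something else, mostly with a low value. They report only what shows in the picture. A call takes as long as a camera call.
- models.masks_of(camera, target): "pixels" (400x640 bool, what is visible of it).
- models.tip_of(camera, target): "at" ([x, y, z] in m, in world coordinates, good to about 4 mm: a listed point, or the origin of a listed thing).
The state is a dict: "t": time; "q": joint angles; "qvel": joint speeds; "joint_efforts": joint torques, N m; "tcp_pos": TCP position; "ee_rot": TCP orientation; "wrist_force": force on the tool from outside, world axes, zero at the start; "ft_torque": the same for the moment, N m; "opening": opening from 0.0 (shut) to 1.0 (fully open); "gripper_force": force on a finger pad.
Only numpy, scipy, OpenCV 4.12 (cv2) and the standard library are available. Lean on these libraries where they do the work, as an engineer would, in place of code of your own. Each camera call takes 0.05 s, during which the arm holds its last target. There are 200 camera calls.

## Working session

There is one attempt and no reset: what is moved stays moved. The work goes in short steps, Python scripts to look and compute and a shell command to move; the robot and the scene stay as the last step left them, time stands still between calls to the robot, and variables do not carry over. Pictures are saved under pics/ and viewed, at most 10 in all, crops included, and the job is handed in when it is done.

```bash
mkdir -p pics
python3 - <<'E'
from cell import manip, optics, models
import cv2, numpy as np
s=manip.state();print(s['t'],s['tcp_pos'],s['ee_rot'],manip.nose_length)
a=[]
for c in("scene","top"):
    im=optics.camera(c);a.append(im)
    for n in("bento_box","latch_pin","lid_tab","long_box"):
        print(c,n,[(np.round(d['at'],4).tolist(),round(d['confidence'],2)) for d in models.tip_of(c,n)])
cv2.imwrite('pics/a.png',cv2.cvtColor(cv2.resize(np.vstack(a),None,fx=.75,fy=.75),cv2.COLOR_RGB2BGR))
E
```

```text
0.0 [0.18749766 0.54279229 0.24411399] [[-9.45131915e-01  3.26687148e-01 -1.08165362e-03]
 [ 3.26688745e-01  9.45129784e-01 -2.03869023e-03]
 [ 3.56289150e-04 -2.28019526e-03 -9.99997337e-01]] 0.014
scene bento_box [([0.561, -0.2195, -0.0031], 0.72)]
scene latch_pin [([0.5452, -0.1805, 0.0923], 0.51)]
scene lid_tab [([0.4614, -0.226, 0.0645], 0.61)]
scene long_box [([0.5803, 0.2335, -0.0016], 0.57)]
top bento_box [([0.5617, -0.2148, 0.0054], 0.92)]
top latch_pin [([0.5454, -0.1759, 0.0957], 0.5)]
top lid_tab [([0.4666, -0.226, 0.0668], 0.84)]
top long_box [([0.5785, 0.2343, -0.0025], 0.9)]
```

View pics/a.png

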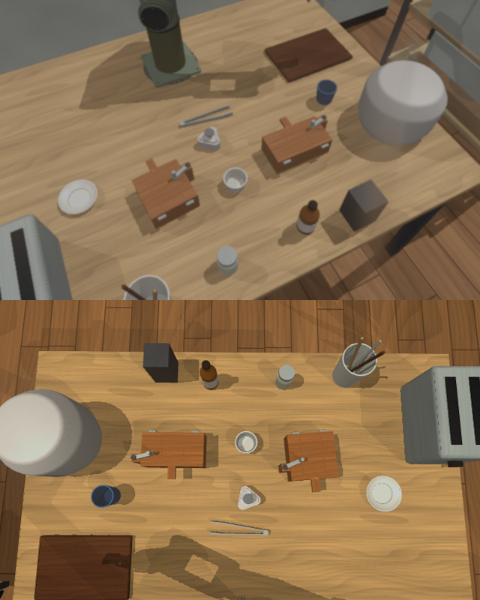

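The scene shows two boxes. In the top view the square one is at about (312,457) px, its lever at (292,465) and its tab at (316,484). The oblong one is at (172,450). The network positions agree with the picture: yaw is about +0.09 rad, the pivot is near (0.523, -0.126) and the lever is at about 0.31 rad. I'll shut the fingers and go to a point above the clockwise side of the pin.

```bash
python3 -m handwheel '[[[16,-36,0,0.035,-1],[16,-36,0,0.035,-1],[16,-36,0,0.035,-1],[16,-36,0,0.035,-1],[16,-36,0,0.035,-1],[16,-36,0,0.035,-1],[16,-36,0,0.035,-1],[16,-36,0,0.035,-1],[16,-36,0,0.035,-1],[16,-36,0,0.035,-1],[16,-36,0,0.035,-1],[16,-36,0,0.035,-1]]]' 30
python3 -m handwheel '[[[16,-36,0,0,-1],[16,-36,0,0,-1],[16,-36,0,0,-1],[16,-36,0,0,-1],[16,-36,0,0,-1],[16,-36,0,0,-1],[16,-36,0,0,-1],[8,-36,0,0,-1],[0,0,0,0,-1],[0,0,0,0,-1]]]'
cat > h.py <<'E'
from cell import manip, optics, models
import cv2, numpy as np
def show():
    s=manip.state();R=s['ee_rot'];print(round(s['t'],2),np.round(np.array(s['tcp_pos'])*1000,1),'yang',round(float(np.arctan2(R[1][1],R[0][1])),3),'F',np.round(s['wrist_force'],1),'op',round(float(s['opening']),2),round(float(s['gripper_force']),1));return s
def tips(c,names):
    im=optics.camera(c)
    for n in names: print(c,n,[((np.array(d['at'])*1000).round(1).tolist(),round(d['confidence'],2)) for d in models.tip_of(c,n)])
    return im
def save(im,p): cv2.imwrite(p,cv2.cvtColor(im,cv2.COLOR_RGB2BGR))
E
python3 - <<'E'
from h import *
show()
save(tips("wrist",["bento_box","latch_pin","lid_tab"]),'pics/b.png')
tips("top",["bento_box","latch_pin","lid_tab"])
E
```

```text
t: 1.5
tcp_pos: [0.3803, 0.1096, 0.2458]
ee_rot: [[-0.996, -0.089, 0.002], [-0.089, 0.996, 0.0], [-0.002, 0.0, -1.0]]
wrist_force: [1.2, 0.7, -0.4]
opening: -0.001
gripper_force: 0.0
t: 2.33
tcp_pos: [0.4999, -0.1784, 0.245]
ee_rot: [[-0.996, -0.084, -0.0], [-0.084, 0.996, 0.0], [0.0, 0.0, -1.0]]
wrist_force: [-1.0, 0.7, -0.4]
opening: 0.006
gripper_force: 0.0
2.33 [ 499.9 -178.4  245. ] yang 1.655 F [-1.   0.7 -0.4] op 0.01 0.0
wrist bento_box [([562.4, -217.7, -0.4], 0.98)]
wrist latch_pin [([547.5, -175.7, 92.6], 0.82)]
wrist lid_tab [([462.4, -223.9, 64.5], 0.75)]
top bento_box [([562.3, -220.2, 5.6], 0.72)]
top latch_pin [([543.0, -177.3, 90.9], 0.57)]
top lid_tab [([464.4, -226.2, 65.7], 0.62)]
```

View pics/b.png

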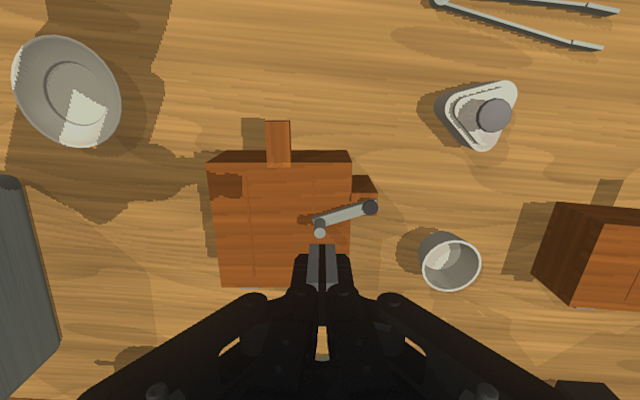

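The wrist view shows the pin at about (319,228) px, left of the pivot at (370,207). The fingertips are behind the pin on the +x side in the picture, only because they stand higher. The lid is free and its edges line up with the tool. I'll descend on the front side of the pin and push it around its arc.

```bash
python3 -m handwheel '[[[0,0,-30,0,-1],[0,0,-30,0,-1],[0,0,-30,0,-1],[0,0,-25,0,-1],[0,0,-20,0,-1],[0,0,-8,0,-1],[0,0,0,0,-1],[0,0,0,0,-1],[7,-1,0,0,-1],[7,-1,0,0,-1],[7,-1,0,0,-1],[8,-1,0,0,-1]]]'
python3 -m handwheel '[[[7,2,0,0,-1],[7,2,0,0,-1],[7,2,0,0,-1],[6,4,0,0,-1],[6,5,0,0,-1],[5,5,0,0,-1],[4,6,0,0,-1],[3,6,0,0,-1],[3,7,0,0,-1],[1,5,0,0,-1],[1,6,0,0,-1],[0,0,0,0,-1]]]'
python3 - <<'E'
from h import *
show()
tips("wrist",["latch_pin"])
save(tips("top",["bento_box","latch_pin","lid_tab"]),'pics/x.png')
E
```

```text
t: 3.73
tcp_pos: [0.5305, -0.1811, 0.1036]
ee_rot: [[-0.996, -0.087, 0.002], [-0.087, 0.996, -0.001], [-0.002, -0.001, -1.0]]
wrist_force: [-0.7, -0.4, 0.3]
opening: 0.001
gripper_force: 0.3
t: 4.73
tcp_pos: [0.5791, -0.1293, 0.1024]
ee_rot: [[-0.996, -0.088, 0.0], [-0.088, 0.996, 0.0], [-0.0, 0.0, -1.0]]
wrist_force: [0.2, -0.2, 0.4]
opening: -0.001
gripper_force: 0.0
4.73 [ 579.1 -129.3  102.4] yang 1.659 F [ 0.2 -0.2  0.4] op -0.0 0.0
wrist latch_pin [([576.8, -108.7, 94.9], 0.95)]
top bento_box [([561.0, -217.8, 4.0], 0.72), ([579.1, 232.7, -1.1], 0.68)]
top latch_pin [([465.1, -226.0, 69.5], 0.23)]
top lid_tab [([464.9, -226.1, 66.9], 0.83), ([579.1, 232.9, 3.3], 0.4)]
```

The pin is now at about (577, -109) mm, which puts the lever at about 1.83 rad, clear of the lid. I'll back off, rise, open the gripper and go above the tab.

```bash
python3 -m handwheel '[[[0,-8,0,0,-1],[0,-4,30,0,-1],[0,0,30,0,-1],[0,0,30,0,-1],[-26,-19,0,0,1],[-30,-22,0,0,1],[-30,-22,0,0,1],[-30,-21,0,0,1],[0,0,0,0,1],[0,0,0,0,1]]]'
python3 - <<'E'
from h import *
show()
save(tips("wrist",["bento_box","latch_pin","lid_tab"]),'pics/c.png')
tips("scene",["latch_pin","lid_tab"])
E
```

```text
t: 5.87
tcp_pos: [0.4615, -0.2282, 0.1924]
ee_rot: [[-0.997, -0.083, 0.0], [-0.083, 0.997, -0.0], [-0.0, -0.0, -1.0]]
wrist_force: [0.9, 1.5, 0.4]
opening: 0.849
gripper_force: 0.0
5.87 [ 461.5 -228.2  192.4] yang 1.654 F [0.9 1.5 0.4] op 0.85 0.0
wrist bento_box [([559.3, -222.8, -1.5], 0.98)]
wrist latch_pin []
wrist lid_tab [([460.7, -227.8, 64.0], 0.89)]
scene latch_pin [([573.9, -110.3, 93.4], 0.48)]
scene lid_tab [([462.0, -226.8, 64.6], 0.74)]
```

View pics/c.png

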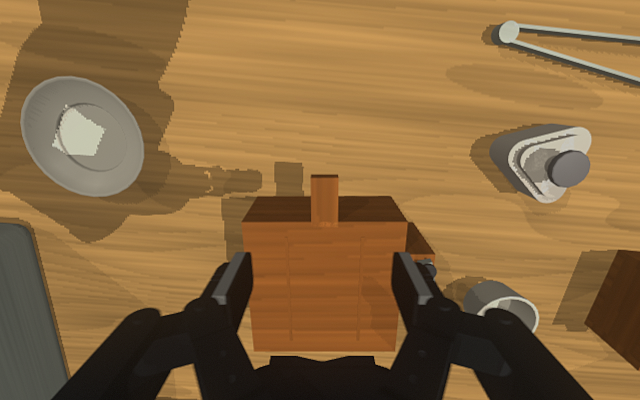

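The wrist view shows the tab centred at about (324,200) px between the open pads at (235,290) and (410,290), and the box is lined up with the tool. I'll descend and grip the tab by its sides.

```bash
python3 -m handwheel '[[[0,1,-30,0,1],[0,0,-30,0,1],[0,0,-30,0,1],[0,0,-25,0,1],[0,0,-16,0,1],[0,0,0,0,0],[0,0,0,0,-1],[0,0,0,0,-1],[0,0,0,0,-1],[0,0,0,0,-1],[0,0,0,0,-1],[0,0,0,0,-1]]]' 30
```

```text
t: 7.22
tcp_pos: [0.4641, -0.2261, 0.0629]
ee_rot: [[-0.996, -0.087, 0.003], [-0.087, 0.996, -0.001], [-0.003, -0.002, -1.0]]
wrist_force: [1.2, 2.4, 4.5]
opening: 0.272
gripper_force: 35.5
```

The tab is gripped at about 23 mm. Now I'll lift it along the arc about the hinge.

```bash
python3 -m handwheel '[[[0.5,0,8,0,-1],[0.8,0,8,0,-1],[1.2,0.2,8,0,-1],[1.6,0.2,8,0,-1],[2,0.2,7.8,0,-1],[2.3,0.2,7.8,0,-1],[2.7,0.2,7.6,0,-1],[3,0.3,7.5,0,-1],[3.4,0.3,7.4,0,-1],[3.7,0.3,7.2,0,-1],[4,0.3,7,0,-1],[4.3,0.4,6.8,0,-1]]]'
python3 - <<'E'
from h import *
show()
save(optics.camera("scene"),'pics/d.png')
E
```

```text
t: 8.22
tcp_pos: [0.492, -0.2234, 0.1527]
ee_rot: [[-0.996, -0.087, -0.002], [-0.087, 0.996, -0.001], [0.002, -0.001, -1.0]]
wrist_force: [2.4, -4.6, -6.1]
opening: 0.273
gripper_force: 34.1
8.22 [ 492.  -223.4  152.7] yang 1.658 F [ 2.4 -4.6 -6.1] op 0.27 34.1
```

View pics/d.png

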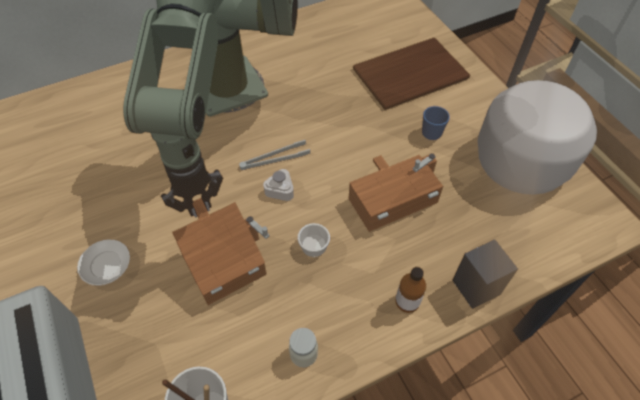

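The lid is coming up with the tab held at about (200,208) px, the lever is clear at (258,228), and forces are small. I'll continue to about 76°.

```bash
python3 -m handwheel '[[[4.7,0.4,6.6,0,-1],[5,0.4,6.4,0,-1],[5.3,0.5,6.1,0,-1],[5.6,0.5,5.9,0,-1],[5.8,0.5,5.6,0,-1],[6.1,0.5,5.4,0,-1],[6.3,0.5,5.1,0,-1],[6.5,0.5,4.8,0,-1],[6.8,0.6,4.4,0,-1],[7,0.6,4.1,0,-1],[7.1,0.6,3.8,0,-1],[7.3,0.6,3.4,0,-1]]]'
python3 -m handwheel '[[[7.5,0.6,3.1,0,-1],[7.6,0.6,2.8,0,-1],[7.7,0.6,2.5,0,-1],[6,0.5,1.6,0,-1],[6,0.5,1.3,0,-1],[0,0,0,0,-1],[0,0,0,0,-1],[0,0,0,0,-1]]]'
python3 - <<'E'
from h import *
show()
save(tips("scene",["lid_tab"]),'pics/e.png')
E
```

```text
t: 9.27
tcp_pos: [0.5637, -0.2173, 0.2134]
ee_rot: [[-0.996, -0.087, -0.007], [-0.087, 0.996, -0.001], [0.007, 0.0, -1.0]]
wrist_force: [-2.8, -4.3, -2.5]
opening: 0.271
gripper_force: 36.3
t: 9.93
tcp_pos: [0.6, -0.2142, 0.2253]
ee_rot: [[-0.996, -0.087, -0.001], [-0.087, 0.996, -0.0], [0.001, -0.0, -1.0]]
wrist_force: [0.1, -4.0, -0.3]
opening: 0.273
gripper_force: 37.7
9.93 [ 600.  -214.2  225.3] yang 1.658 F [ 0.1 -4.  -0.3] op 0.27 37.7
scene lid_tab [([595.7, -213.9, 229.3], 0.96), ([574.1, -113.4, 90.7], 0.69)]
```

View pics/e.png

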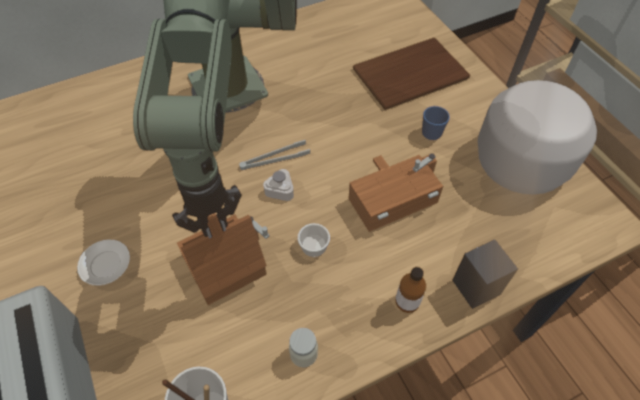

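The lid stands at about 76°, with the tab at about (218,225) px. I'll release, rise straight up and withdraw.

```bash
python3 -m handwheel '[[[0,0,0,0,0],[0,0,0,0,0.5],[0,0,0,0,1],[0,0,0,0,1],[0,0,0,0,1],[0,0,0,0,1],[0,0,10,0,1],[0,0,20,0,1],[0,0,25,0,1],[0,0,25,0,1],[0,0,20,0,1],[0,0,0,0,1]]]'
python3 -m handwheel '[[[-20,0,0,0,1],[-30,0,0,0,1],[-30,0,0,0,1],[-30,0,0,0,1],[-30,0,0,0,1],[-30,0,0,0,1],[-20,0,0,0,1],[0,0,0,0,1],[0,0,0,0,1]]]'
python3 - <<'E'
from h import *
show()
save(tips("scene",["lid_tab","latch_pin"]),'pics/f.png')
tips("top",["lid_tab","latch_pin"])
E
```

```text
t: 11.03
tcp_pos: [0.603, -0.215, 0.3327]
ee_rot: [[-0.996, -0.087, 0.011], [-0.087, 0.996, -0.005], [-0.01, -0.006, -1.0]]
wrist_force: [1.2, -0.3, 1.6]
opening: 1.002
gripper_force: 0.0
t: 11.78
tcp_pos: [0.4101, -0.2139, 0.3254]
ee_rot: [[-0.996, -0.086, 0.001], [-0.086, 0.996, -0.0], [-0.001, -0.0, -1.0]]
wrist_force: [0.0, 0.0, 0.1]
opening: 1.0
gripper_force: 0.0
11.78 [ 410.1 -213.9  325.4] yang 1.657 F [0.  0.  0.1] op 1.0 0.0
scene lid_tab [([593.6, -214.2, 226.6], 0.58)]
scene latch_pin [([573.7, -111.2, 92.9], 0.59)]
top lid_tab []
top latch_pin [([574.5, -111.9, 93.3], 0.62), ([560.6, -218.2, 2.2], 0.44)]
```

View pics/f.png

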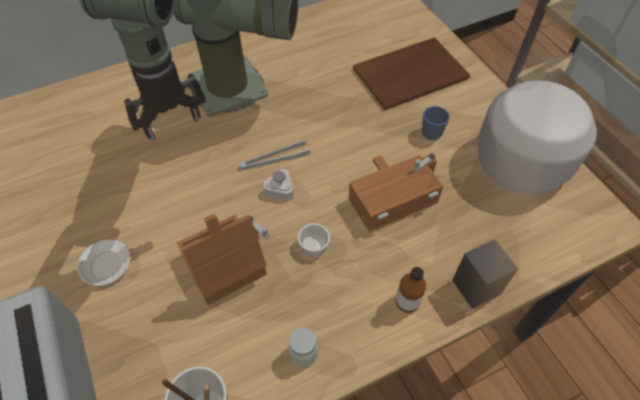

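The lid stands open on its own, with the tab at about (213,225) px, the lever clear at (260,228), and the arm away from everything.

```bash
python3 -c "
from cell import manip
print(manip.finish_job())"
```

```text
the job is handed in; nothing more can be done
None
```

I turned the square box's lever clear (about 1.8 rad), left its lid standing open at about 75°, never touched the oblong box, and handed the job in at about 12 s; no verdict came back.

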